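# Snap the new damper into the clip cradle and lock its collar

## Task

Take the new damper (the one with the orange band) from the rack by the end that stands out, lay it gently in the groove of the wooden rest and let go, then take it again by its orange band. Press it straight down into both yellow clips of the red cradle, rod end towards the robot, until it snaps home, and stop pushing there. Then turn the blue lock collar until its arm lies square across the damper on the white locked mark, let go, and leave everything else where it is.

Things in the scene. Friction and masses are not known exactly. Their poses are not given: they have to be found in the camera images.
- damper_mid (a point): Centre of the new damper: black steel tube 44 mm across, 160 mm long, with a 50 mm wide orange band round its middle and a thin piston rod out of one end. Point on the tube's axis, mid-band. x axis along the tube, AWAY from the rod end (rod at -x); the tube may roll, so ignore y and z axes. It starts in either rack slot, level, axis 42 mm above the bench.
- damper_end (a point): On the tube's axis, 60 mm from the middle towards the rod: centre of the 47 mm of tube that stands out of the rack, the only place to grasp the damper there (slot walls are too close to the rest of it).
- damper_rod (a point): Free tip of the damper's piston rod (14 mm thick, 34 mm long), on the axis, 114 mm from the damper's middle.
- damper: The new damper as a whole, about 0.35 kg (0.28 to 0.44); origin 22 mm off its axis, straight below its middle as it lies at the start.
- old_mid (a point): Centre of the old damper in the other rack slot: same size and shape, dark grey, no orange band, rusty rod. Leave it.
- rack: Blue stock rack, fixed, two parallel slots along its x axis, 100 mm apart (y = -50 and +50 mm), 54 mm wide, walls 60 mm tall from x = -32 to +85 mm. The dampers' middles are at x = 0, their rod ends stand out at -x, towards the robot. Origin on the bench, midway between the slots. Lift straight up 60 mm or more to clear it.
- rest: The lay-down rest as a whole (see rest_seat), origin on the bench under its centre, same axes.
- rest_seat (a point): Lay-down rest, fixed: wooden block 140 mm long, 34 mm wide, green top, shallow black rubber V-groove along its x axis. Point where the damper's middle comes when it lies in the groove, 47 mm above the bench. The block is narrower than the tube: fingers pass on both sides of the tube anywhere along it.
- cradle: Red clip cradle, fixed: plate 180 x 110 x 12 mm, origin on the bench under its centre; the tube lies along its x axis, rod end to -x (towards the robot). Two yellow spring clips at x = -62 and +62 mm, 26 mm long, 65 mm over their jaws, lips up to 72 mm above the bench; nothing stands on the plate between them for x = -48 to +40 mm.
- cradle_seat (a point): Where the damper's middle is when snapped home: midway between the clips, 52 mm above the bench, axes as the cradle's. Set on the lips unpushed, the tube is about 28 mm higher. Pushed straight down by its middle it meets growing resistance, peaking at about 12 to 24 N, 17 to 28 mm above home; from about 14 mm the jaws close over it and draw it home. Do not push on.
- collar (a joint): Lock collar turning on a vertical post, rad, positive clockwise from above. 0 = locked mark: keeper arm square across the tube, its white stripe in line with the white mark on post and plate. Starts open at 0.9 to 1.4, the arm swung out past the cradle's +x end. Stays where left (0.06 N m friction); no stop at 0, it can overrun to -0.35. A tube not home blocks it.
- collar_grip (a point): On the collar's axis (cradle x = 62, y = -75 mm), 110 mm above the bench, in its grip: a blue block 46 x 30 mm, from 87 to 121 mm above the bench; take it from above across its 30 mm width. Axes turn with it: 46 mm along x, 30 mm along y. Arm (aluminium, 20 mm wide, white stripe) points to +y, reaches 102 mm from the axis, 5 mm above the seated tube.
- wrench: Bystander: steel wrench lying on the bench; leave it alone.
- grease_tin: Bystander: green tin, 68 mm across, 85 mm tall; leave it alone.
- bolt_jar: Bystander: glass jar, 60 mm across, 90 mm tall; leave it alone.
- hammer: Bystander: hammer lying on the bench; leave it alone.
- top_mount: Bystander: black rubber strut mount, 100 mm across, 40 mm tall; leave it alone.
- coil_spring: Bystander: grey coil spring standing upright, 110 mm across, 100 mm tall; leave it alone.
Mind the look-alikes: they are no part of the job. Leave any purple or turquoise look-alike of the rest alone.

How it is judged (in metres and radians):
On the way, in this order (a step that is already met when the one before it is completed fails the run):
1. the new damper lies in the groove of the rest, let go (contact force between the fingers and damper below 0.3 N and x of damper_mid in the frame of rest_seat between -0.035 and 0.035 m and y of damper_mid in the frame of rest_seat between -0.008 and 0.008 m and z of damper_mid in the frame of rest_seat between -0.006 and 0.006 m and angle between the x axis of damper_mid and the x axis of rest_seat, either way round below 0.12 rad and linear speed of damper below 0.03 m/s), for 0.2 s.
2. it is taken again by its orange band (within 25 mm of its middle) and lifted 25 mm clear of the rest (contact force between the fingers and damper above 2 N and x of the grasp point in the frame of damper_mid between -0.025 and 0.025 m and z of damper_mid in the frame of rest_seat above 0.025 m), for 0.1 s.
3. it is snapped home in both clips, rod end towards the cradle's -x, while the collar is still open (above 0.6 rad) (x of damper_mid in the frame of cradle between -0.014 and 0.014 m and y of damper_mid in the frame of cradle between -0.005 and 0.005 m and z of damper_mid in the frame of cradle between 0.047 and 0.0565 m and angle between the x axis of damper_mid and the x axis of cradle, either way round below 0.07 rad and x of damper_rod in the frame of cradle below -0.08 m and value of joint collar above 0.6 rad), for 0.2 s.
4. the collar is at its locked mark (within 0.12 rad) over the seated damper (x of damper_mid in the frame of cradle between -0.014 and 0.014 m and y of damper_mid in the frame of cradle between -0.005 and 0.005 m and z of damper_mid in the frame of cradle between 0.047 and 0.0565 m and angle between the x axis of damper_mid and the x axis of cradle, either way round below 0.07 rad and x of damper_rod in the frame of cradle below -0.08 m and value of joint collar between -0.12 and 0.12 rad), for 0.2 s.
At the end, for the whole second after the job is handed in: New damper home in both clips (middle within 14 mm along, 5 mm across, under 4.5 mm above home, within 0.07 rad of the axis, rod end to the cradle's -x); collar within 0.12 rad of its locked mark; all still and let go; old damper within 20 mm of its start (all of step 4 and velocity of joint collar between -0.05 and 0.05 rad/s and linear speed of damper below 0.02 m/s and distance of old_mid from where it was at the start of the episode below 0.02 m); the robot touches nothing.
It fails at once if the damper is forced on against the cradle (more than 70 N) (contact force between damper and cradle above 70 N).
It fails at once if the damper is dropped or rammed into the rest (more than 60 N) (contact force between damper and rest above 60 N).
It fails at once if the old damper is taken or pushed by more than 30 mm (distance of old_mid from where it was at the start of the episode above 0.03 m).
It fails at once if a bystander on the bench is moved by more than 40 mm (distance of any of wrench, grease_tin, bolt_jar, hammer, top_mount, coil_spring from where it was at the start of the episode above 0.04 m).
It also fails if it takes over 59 s, if anything falls off the work surface, if the arm or the gripper's body presses on something with over 40 N, if the wrist force passes 120 N, or if a joint passes its speed limit or range.

## Robot

A 6-joint arm with a two-finger parallel gripper is mounted at the origin on the work surface. World frame = base frame: x ahead of the robot, y to its left, z up, the work surface at z = 0. Lengths are in mm, angles in rad, forces in N, time in s.
With the tool pointing down it reaches from about 325 to 750 mm from the base axis. Payload 7.6 kg.
Tool frame: the origin (TCP) lies midway between the tips of the shut fingers; the grasp point (between the pads) lies 19 mm behind it; z points along the fingers, y is the line along which they close (so a half turn about z gives the same grasp; the last joint's range is limited). The gripper opens to 85 mm and grips with 20 to 120 N. Pads are 22 mm wide; open, the fingers measure 114 mm over their backs; the gripper's body (76 mm by 85 mm) begins 54 mm behind the grasp point. The pads swing forward as they close: fully open they stand 13 mm farther back than shut.
Start: joints at [1.088, 0.052, 1.401, -0, 1.689, -0.07], TCP at [210.604, 480.928, 231.323] pointing down, gripper open.
Joint ranges: [-2.9, 2.9], [-0.91, 2.17], [0.12, 2.37], [-1.06, 4.2], [0.26, 2.73], [-2.93, 2.93]. Speed limits (rad/s): [2.57, 2.57, 3.01, 3.14, 3.14, 3.14].

## Interface

Orientations are given as a unit quaternion [x, y, z, w].
In Python, from workcell import telemetry, optics, manip gives the robot as it stands.
- The arm moves only by the tool jog_arm, never from a script. Its argument "increments" is a list of rows, each an object of numbers: "x", "y", "z": the shift along the world's x, y, z in mm; "wx", "wy", "wz": the turn, a rotation vector about the world's x, y, z in degrees; "fingers": the opening, from 0 (shut) to 1 (fully open). A call has exactly 10 rows; each row shifts and turns the commanded pose from where the row before left it; what a row does not reach is not made up. A row lasts 1/8 s, in which the tool goes at most 62.5 mm and 10.7 degrees, less where a joint would pass 70% of its speed; a pose out of reach is approached as far as the arm can. A call is refused whole if a number of a shift passes 62.5 or a number of a turn 10.7, either way. A call with a gripper value outside its range is refused whole. The fingers move at their own pace and stop on an object; "grip_force" is the grip in N (left out, the last holds). Time passes only in rows, so rows that do not move let the fingers close, or fill a call up. It gives the time, the measured TCP pose, the force, the opening and the grip force at its end, in the units of the state.
- telemetry.get_obs(): the state, without advancing time (a new reading comes with each control period).
- optics.camera(name): name is "side" or "top"; returns the picture (420x560x3 uint8, red, green, blue); there is no depth.
- optics.calibration(name): a dict with "vfov" (degrees; the focal length in pixels is half the picture's height over the tangent of half this angle, whatever the lens; pixels are square), "cx", "cy" (the principal point, pixels), "R" (3x3) and "t" (3): a world point X has camera coordinates R X + t. Camera axes: x right, y down, z forward; pixel columns grow to the right and rows downward; lengths in mm; the calibration is good to about 2 mm. A picture is of the moment at which its call begins. calibration takes no time and is no camera call.
- manip.close_job(): hands the job in; it is judged then, once.
The state is a dict: "time_s": time; "joint_positions": joint angles; "joint_velocities": joint speeds; "joint_torque": joint torques, N m; "tcp_pos": TCP position; "eef_rot": TCP orientation; "force": force on the tool from outside, world axes, zero at the start; "moment": the same for the moment, N m; "width": finger opening in mm; "grip_force": force on a finger pad.
Only numpy, scipy, OpenCV 4.12 (cv2) and the standard library are available. Lean on these libraries where they do the work, as an engineer would, in place of code of your own. Each camera call takes 0.05 s, during which the arm holds its last target. There are 200 camera calls.

## Working session

There is one attempt and no reset: what is moved stays moved. The work goes in short steps, Python scripts to look and compute and a tool call to move; the robot and the scene stay as the last step left them, time stands still between calls to the robot, and variables do not carry over. Pictures are saved under pics/ and viewed, at most 10 in all, crops included, and the job is handed in when it is done.

Besides the shell and the picture viewer there is one more tool, called after "Request:" by a JSON object that holds its "api" and its "payload", one argument or row to a line. jog_arm: Moves the arm, as the interface text tells. Its arguments: {"type":"object","properties":{"increments":{"type":"array"},"grip_force":{"type":"number"}},"required":["increments"]}

```bash
mkdir -p pics; python3 - <<'E'
from workcell import telemetry, optics
import cv2,numpy as np
for n in("top","side"):
    im=optics.camera(n); np.save(f"pics/{n}0.npy",im); cv2.imwrite(f"pics/{n}0.png",im[:,:,::-1])
    c=optics.calibration(n); print(n,c)
    R=np.array(c["R"]);print("pos",-R.T@np.array(c["t"]))
o=telemetry.get_obs();print(o["time_s"],o["tcp_pos"],o["eef_rot"],o["width"])
E
```

```text
top {'vfov': 49.540980470460795, 'cx': 275.9454141279224, 'cy': 224.06088470607233, 'R': array([[-0.0066193 , -0.99978455, -0.01967328],
       [-0.98283182,  0.01013216, -0.1842253 ],
       [ 0.18438494,  0.01811608, -0.98268713]]), 't': array([  41.91276637,  560.62513055, 1286.9914358 ])}
pos [ 313.97581154   12.90815383 1368.81581747]
side {'vfov': 57.35578794733429, 'cx': 277.80273909687503, 'cy': 215.6101274699099, 'R': array([[ 0.74823721, -0.66335017,  0.01037439],
       [-0.33252196, -0.3885136 , -0.85935227],
       [ 0.57408207,  0.63954963, -0.51127884]]), 't': array([-417.32969553,  286.757522  ,  804.94787308])}
pos [ -54.49135728 -680.23064281  662.30808098]
0.1 [210.46960683 480.66996369 230.54932436] [ 2.04921549e-01  9.78778142e-01 -6.85652576e-04 -1.90978166e-04] 84.97346291471985
```

View pics/top0.png

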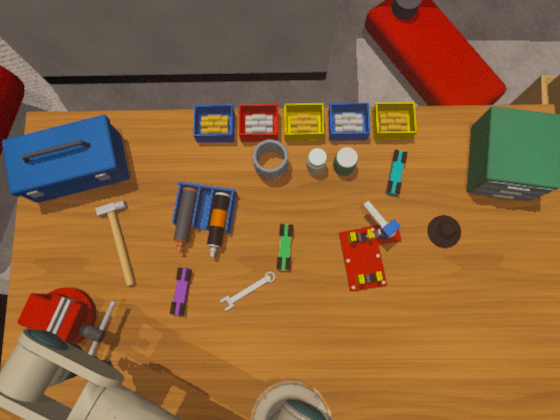

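View pics/side0.png

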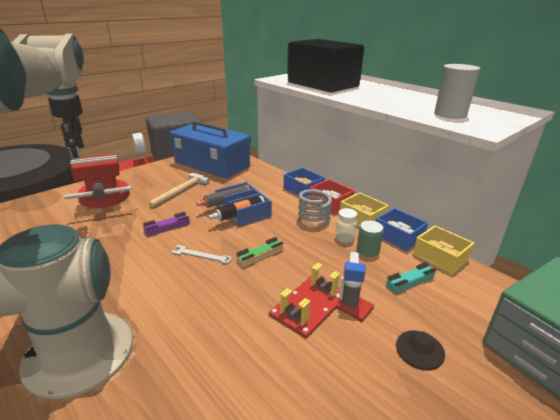

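The top view shows the orange-banded damper at (218,218), the old damper at (187,215), the green rest at (286,247), and the purple (181,291) and turquoise (397,172) look-alikes. The cradle is at (363,260) and the blue collar grip at (390,229). In the side view the band is at (240,208), the rest at (260,251) and the cradle at (312,303).

Candidates for the damper are (218,218), with the orange band, and (187,215), grey and rusty, so I choose (218,218). For the rest I choose the green one, not the purple or turquoise. A close crop will check this.

```bash
cat > h.py <<'E'
import numpy as np,cv2
from workcell import optics
C={n:optics.calibration(n) for n in("top","side")}
def cam(n):
    c=C[n];f=210/np.tan(np.radians(c["vfov"]/2));return f,c["cx"],c["cy"],np.array(c["R"]),np.array(c["t"])
def ray(n,p):
    f,cx,cy,R,t=cam(n);d=R.T@np.array([(p[0]-cx)/f,(p[1]-cy)/f,1]);return -R.T@t,d/np.linalg.norm(d)
def plane(n,p,z):
    o,d=ray(n,p);return o+d*(z-o[2])/d[2]
def tri(a,b):
    o1,d1=ray("top",a);o2,d2=ray("side",b)
    s=np.linalg.lstsq(np.c_[d1,-d2],o2-o1,rcond=None)[0];A=o1+s[0]*d1;B=o2+s[1]*d2
    return (A+B)/2,np.linalg.norm(A-B)
def proj(n,X):
    f,cx,cy,R,t=cam(n);q=R@X+t;return np.array([cx+f*q[0]/q[2],cy+f*q[1]/q[2]])
def blobs(im,lo,hi,roi,mina=8):
    x0,y0,x1,y1=roi;hsv=cv2.cvtColor(np.ascontiguousarray(im[y0:y1,x0:x1]),cv2.COLOR_RGB2HSV)
    m=cv2.inRange(hsv,np.array(lo),np.array(hi));k,l,s,c=cv2.connectedComponentsWithStats(m)
    out=[]
    for i in range(1,k):
        if s[i,4]>=mina:
            pts=np.argwhere(l==i)[:,::-1].astype(np.float32)+[x0,y0]
            r=cv2.minAreaRect(pts.astype(np.float32));out.append((s[i,4],c[i]+[x0,y0],np.round(cv2.boxPoints(r),1)))
    return sorted(out,key=lambda b:-b[0])
E
python3 - <<'E'
from h import *
for n,(x0,y0,x1,y1),k in(("top",(165,170,415,310),3.2),("side",(190,170,390,330),3.75)):
    im=np.load(f"pics/{n}0.npy")
    cv2.imwrite(f"pics/{n}0c.png",cv2.resize(im[y0:y1,x0:x1,::-1],None,fx=k,fy=k,interpolation=cv2.INTER_CUBIC))
T=np.load("pics/top0.npy");S=np.load("pics/side0.npy")
cols={"orange":((5,170,120),(18,255,255)),"green":((50,120,70),(75,255,255)),"yellow":((24,140,100),(34,255,255)),"blue":((105,150,60),(125,255,255)),"red":((0,200,90),(4,255,255))}
roi={"orange":((200,185,240,240),(200,190,275,225)),"green":((265,215,305,280),(225,230,295,275)),"yellow":((330,220,410,300),(265,255,350,330)),"blue":((340,200,415,260),(335,250,375,290)),"red":((330,215,415,300),(265,260,380,335))}
for c in cols:
    for n,im,r in(("top",T,roi[c][0]),("side",S,roi[c][1])):
        for b in blobs(im,*cols[c],r)[:5]:print(c,n,b[0],b[1].round(1),b[2].tolist())
E
```

```text
orange top 250 [217.9 217.5] [[209.39999389648438, 224.89999389648438], [212.1999969482422, 207.5], [226.5, 209.89999389648438], [223.60000610351562, 227.3000030517578]]
orange top 248 [235.2 225.8] [[225.0, 200.0], [239.0, 200.0], [239.0, 239.0], [225.0, 239.0]]
orange top 84 [232.  187.6] [[214.0, 185.0], [218.6999969482422, 175.1999969482422], [243.6999969482422, 187.1999969482422], [239.0, 197.0]]
orange top 78 [203.6 234.7] [[200.0, 230.0], [208.0, 230.0], [208.0, 239.0], [200.0, 239.0]]
green top 291 [284.6 246.4] [[280.0, 225.0], [289.0, 225.0], [289.0, 268.0], [280.0, 268.0]]
green side 90 [260.9 248.6] [[249.60000610351562, 251.0], [273.1000061035156, 240.89999389648438], [274.8999938964844, 245.1999969482422], [251.39999389648438, 255.3000030517578]]
yellow top 49 [352.8 236.3] [[348.20001220703125, 233.60000610351562], [354.20001220703125, 231.60000610351562], [356.79998779296875, 239.39999389648438], [350.79998779296875, 241.39999389648438]]
yellow top 49 [361.3 278.6] [[357.79998779296875, 275.0], [363.3999938964844, 273.8999938964844], [365.0, 282.20001220703125], [359.
[... 939 characters left out ...]
 278.6000061035156]]
blue top 136 [390.8 227.4] [[382.29998779296875, 228.39999389648438], [393.79998779296875, 219.1999969482422], [399.3999938964844, 226.3000030517578], [388.0, 235.39999389648438]]
blue side 114 [354.7 266.7] [[345.3999938964844, 268.70001220703125], [346.20001220703125, 262.29998779296875], [363.79998779296875, 264.6000061035156], [363.0, 271.0]]
red top 15 [397.2 236.8] [[395.0, 233.0], [399.0, 233.0], [399.0, 240.0], [395.0, 240.0]]
red top 10 [361.4 231.5] [[358.0, 231.0], [365.0, 231.0], [365.0, 232.0], [358.0, 232.0]]
red top 8 [368.  241.5] [[365.3999938964844, 240.89999389648438], [366.29998779296875, 239.5], [370.5, 242.3000030517578], [369.5, 243.6999969482422]]
```

View pics/top0c.png

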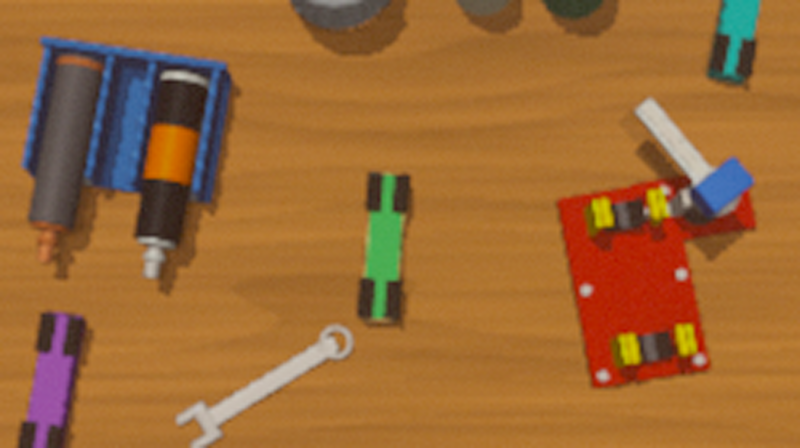

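View pics/side0c.png

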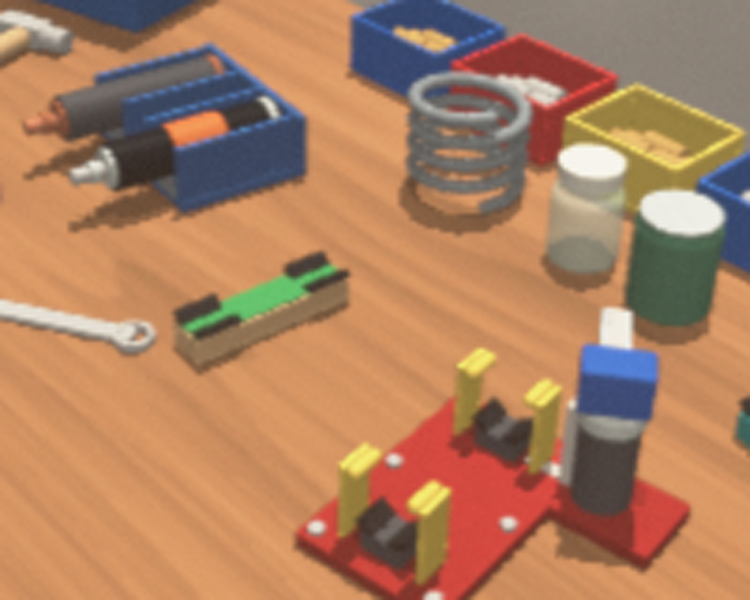

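The crops confirm the choice. The top crop shows the orange-banded black tube with its silver rod tip at full-image (212.5,255.6), the green rest with black pads at the ends, four yellow clip jaws, and the blue grip with the arm swung out to upper left. The side crop agrees, with the rod tip at (209.5,216.7). Now the positions.

```bash
python3 - <<'E'
from h import *
np.set_printoptions(precision=1,suppress=True)
tc=lambda a,b:(165+(a+.5)/3.2-.5,170+(b+.5)/3.2-.5)
sc=lambda a,b:(190+(a+.5)/3.75-.5,170+(b+.5)/3.75-.5)
print("rodtip tri",*tri(tc(152,276),sc(72,175)))
print("rod plane42",plane("top",tc(152,276),42))
print("band tri",*tri((217.9,217.3),sc(196,127)))
b=plane("top",(217.9,217.4),62);print("band z62",b,"z42",plane("top",(217.9,217.4),42))
print("tube near end",plane("top",tc(157,243),42),"far",plane("top",tc(184,75),46))
for nm,p in dict(rackTL=(44,40),rackTR=(230,65),rackBL=(24,168),rackBR=(208,200)).items():print(nm,plane("top",tc(*p),60))
print("rest")
g=[tc(367,174),tc(410,176),tc(401,324),tc(358,320)]
for p in g:print(plane("top",p,40))
print("c",plane("top",tc(385,247),40),plane("top",(284.6,246.4),36))
# rest end corners tri  far green end/near end
print("rest tri green", *tri((284.8,246.4),(260.9,248.6)))
ends=[plane("top",tc(388,174),40),plane("top",tc(380,322),40)]
d=ends[0]-ends[1];print("len",np.linalg.norm(d),"yaw",np.degrees(np.arctan2(d[1],d[0])),(ends[0]+ends[1])/2)
print("clips")
t=[(352.8,236.3),(370.2,233.6),(361.3,278.6),(379,275.8)];s=[sc(477,360),sc(543,392),sc(360,460),sc(430,498)]
P=[]
for a,c in zip(t,s):
    X,e=tri(a,c);print(X,e,plane("top",a,72));P.append(plane("top",a,72))
P=np.array(P);print("mean",P.mean(0));d=P[0]+P[1]-P[2]-P[3];print("len",np.linalg.norm(d)/2,"yaw",np.degrees(np.arctan2(d[1],d[0])),"w",np.linalg.norm(P[0]-P[1]),np.linalg.norm(P[2]-P[3]))
A,B,Cc=[plane("top",tc(*q),12) for q in((558,200),(710,368),(592,386))]
print("plate",A,B,Cc,"mid",(A+B)/2,"L",np.linalg.norm(A-Cc),np.linalg.norm(B-Cc),"yaw",np.degrees(np.arctan2(*(A-Cc)[[1,0]])))
X,e=tri(tc(724,183),sc(618,356));print("collar top",X,e,plane("top",tc(722,184),121))
tip=plane("top",tc(645,104),87);print("armtip",tip)
E
```

```text
rodtip tri [469.2 224.2  48.2] 0.41692119067511313
rod plane42 [469.7 225.3  42. ]
band tri [583.  206.9  59.9] 3.2949065898019745
band z62 [580.8 207.4  62. ] z42 [584.9 210.4  42. ]
tube near end [500.2 221.3  42. ] far [658.5 198.2  46. ]
rackTL [690.1 328.   60. ]
rackTR [663.9 153.6  60. ]
rackBL [568.4 342.4  60. ]
rackBR [536.9 172.5  60. ]
rest
[563.3  27.3  40. ]
[561.  -12.6  40. ]
[424.   -2.5  40. ]
[428.   36.6  40. ]
c [494.8  11.3  40. ] [496.7  12.4  36. ]
rest tri green [499.9  10.5  26.6] 4.51422693422074
len 137.35639507978647 yaw -3.650738363613048 [494.6  12.2  40. ]
clips
[ 520.2 -184.8   71.9] 2.445177931622789 [ 519.2 -184.    72. ]
[ 527.7 -235.2   72.1] 3.025833734013862 [ 526.6 -234.2   72. ]
[ 398.7 -204.1   69.9] 1.2525728834563115 [ 398.  -203.4   72. ]
[ 406.7 -254.7   70.3] 2.6189691534818262 [ 405.5 -253.5   72. ]
mean [ 462.3 -218.8   72. ]
len 122.67967505816439 yaw 9.091056108342379 w 50.72553274127364 50.73483740465674
plate [ 541.8 -152.2   12. ] [ 383.6 -286.7   12. ] [ 368.  -177.8   12. ] mid [ 462.7 -219.4   12. ] L 175.6674295353317 110.02039643029401 yaw 8.38923050375131
collar top [ 536.7 -282.4  124.6] 1.0572025221564882 [ 536.1 -281.1  121. ]
armtip [ 616. -224.   87.]
```

The measurements agree with the text: clips 123 mm apart with lips at about 71, plate 110 wide, and the rest and rack the right size. Worked-out values:
- **Damper:** mid (583,209.3), yaw -8.2°, so damper_end is (523.5,218).
- **Rest:** seat (496.5,12), yaw -3.9°.
- **Cradle:** (462.5,-219), yaw 8.8°.
- **Collar:** axis (536,-282.5), arm at about 36°, so about 1.1 rad open.

Approach above damper_end.

Request:
{"api": "jog_arm", "payload": {
  "increments": [
    {"x": 31.3, "y": -26.3, "z": -9, "wz": 1.5, "fingers": 1},
    {"x": 31.3, "y": -26.3, "z": -9, "wz": 1.5},
    {"x": 31.3, "y": -26.3, "z": -9, "wz": 1.5},
    {"x": 31.3, "y": -26.3, "z": -9, "wz": 1.5},
    {"x": 31.3, "y": -26.3, "z": -9, "wz": 1.5},
    {"x": 31.3, "y": -26.3, "z": -9, "wz": 1.5},
    {"x": 31.3, "y": -26.3, "z": -9, "wz": 1.6},
    {"x": 31.3, "y": -26.3, "z": -9, "wz": 1.6},
    {"x": 31.3, "y": -26.3, "z": -9, "wz": 1.6},
    {"x": 31.3, "y": -26.3, "z": -9, "wz": 1.6}
  ],
  "grip_force": 90
}}

```text
invalid input at $.increments[0]: expected keys x, y, z, wx, wy, wz, fingers
```

Request:
{"api": "jog_arm", "payload": {
  "increments": [
    {"x": 31.3, "y": -26.3, "z": -9, "wx": 0, "wy": 0, "wz": 1.5, "fingers": 1},
    {"x": 31.3, "y": -26.3, "z": -9, "wx": 0, "wy": 0, "wz": 1.5, "fingers": 1},
    {"x": 31.3, "y": -26.3, "z": -9, "wx": 0, "wy": 0, "wz": 1.5, "fingers": 1},
    {"x": 31.3, "y": -26.3, "z": -9, "wx": 0, "wy": 0, "wz": 1.5, "fingers": 1},
    {"x": 31.3, "y": -26.3, "z": -9, "wx": 0, "wy": 0, "wz": 1.5, "fingers": 1},
    {"x": 31.3, "y": -26.3, "z": -9, "wx": 0, "wy": 0, "wz": 1.5, "fingers": 1},
    {"x": 31.3, "y": -26.3, "z": -9, "wx": 0, "wy": 0, "wz": 1.6, "fingers": 1},
    {"x": 31.3, "y": -26.3, "z": -9, "wx": 0, "wy": 0, "wz": 1.6, "fingers": 1},
    {"x": 31.3, "y": -26.3, "z": -9, "wx": 0, "wy": 0, "wz": 1.6, "fingers": 1},
    {"x": 31.3, "y": -26.3, "z": -9, "wx": 0, "wy": 0, "wz": 1.6, "fingers": 1}
  ],
  "grip_force": 90
}}

```text
time_s: 1.35
tcp_pos: [524.3, 216.9, 140.6]
eef_rot: [0.072, 0.997, -0.0, -0.0]
force: [0.3, 0.3, 0.9]
width: 85.6
grip_force: 0.0
```

Request:
{"api": "jog_arm", "payload": {
  "increments": [
    {"x": 0, "y": 0.5, "z": -20, "wx": 0, "wy": 0, "wz": 0, "fingers": 1},
    {"x": 0, "y": 0, "z": -20, "wx": 0, "wy": 0, "wz": 0, "fingers": 1},
    {"x": 0, "y": 0, "z": -20, "wx": 0, "wy": 0, "wz": 0, "fingers": 1},
    {"x": 0, "y": 0, "z": -20, "wx": 0, "wy": 0, "wz": 0, "fingers": 1},
    {"x": 0, "y": 0, "z": -20, "wx": 0, "wy": 0, "wz": 0, "fingers": 1},
    {"x": 0, "y": 0, "z": -19, "wx": 0, "wy": 0, "wz": 0, "fingers": 1},
    {"x": 0, "y": 0, "z": 0, "wx": 0, "wy": 0, "wz": 0, "fingers": 0.6},
    {"x": 0, "y": 0, "z": 0, "wx": 0, "wy": 0, "wz": 0, "fingers": 0.2},
    {"x": 0, "y": 0, "z": 0, "wx": 0, "wy": 0, "wz": 0, "fingers": 0.2},
    {"x": 0, "y": 0, "z": 0, "wx": 0, "wy": 0, "wz": 0, "fingers": 0.2}
  ],
  "grip_force": 90
}}

```text
time_s: 2.6
tcp_pos: [524.2, 218.7, 23.5]
eef_rot: [0.072, 0.997, 0.0, 0.001]
force: [-1.3, 0.3, 3.7]
width: 41.5
grip_force: 90.4
```

Request:
{"api": "jog_arm", "payload": {
  "increments": [
    {"x": 0, "y": 0, "z": 3, "wx": 0, "wy": 0, "wz": 0, "fingers": 0.2},
    {"x": 0, "y": 0, "z": 6, "wx": 0, "wy": 0, "wz": 0, "fingers": 0.2},
    {"x": 0, "y": 0, "z": 10, "wx": 0, "wy": 0, "wz": 0, "fingers": 0.2},
    {"x": 0, "y": 0, "z": 14, "wx": 0, "wy": 0, "wz": 0, "fingers": 0.2},
    {"x": 0, "y": 0, "z": 16, "wx": 0, "wy": 0, "wz": 0, "fingers": 0.2},
    {"x": 0, "y": 0, "z": 16, "wx": 0, "wy": 0, "wz": 0, "fingers": 0.2},
    {"x": 0, "y": 0, "z": 14, "wx": 0, "wy": 0, "wz": 0, "fingers": 0.2},
    {"x": 0, "y": 0, "z": 8, "wx": 0, "wy": 0, "wz": 0, "fingers": 0.2},
    {"x": 0, "y": 0, "z": 3, "wx": 0, "wy": 0, "wz": 0, "fingers": 0.2},
    {"x": 0, "y": 0, "z": 0, "wx": 0, "wy": 0, "wz": 0, "fingers": 0.2}
  ]
}}

```text
time_s: 3.85
tcp_pos: [523.5, 218.4, 112.1]
eef_rot: [0.072, 0.997, -0.0, -0.0]
force: [0.4, 0.3, -3.5]
width: 41.8
grip_force: 91.3
```

```bash
python3 - <<'E'
from h import *
from workcell import telemetry
o=telemetry.get_obs();print(o["time_s"],o["tcp_pos"],o["force"],o["moment"],o["width"])
k=2.8
S=optics.camera("side");T=optics.camera("top");np.save("pics/s1.npy",S);np.save("pics/t1.npy",T)
a=cv2.resize(S[110:270,160:300,::-1],None,fx=k,fy=k,interpolation=cv2.INTER_CUBIC)
b=cv2.resize(T[150:310,160:300,::-1],None,fx=k,fy=k,interpolation=cv2.INTER_CUBIC)
cv2.imwrite("pics/lift.png",np.hstack([a,b]))
E
```

```text
3.85 [523.46361457 218.38041729 112.05631174] [ 0.41119855  0.30047675 -3.46272598] [0.02919635 0.16768735 0.03968956] 41.77520952863809
```

View pics/lift.png

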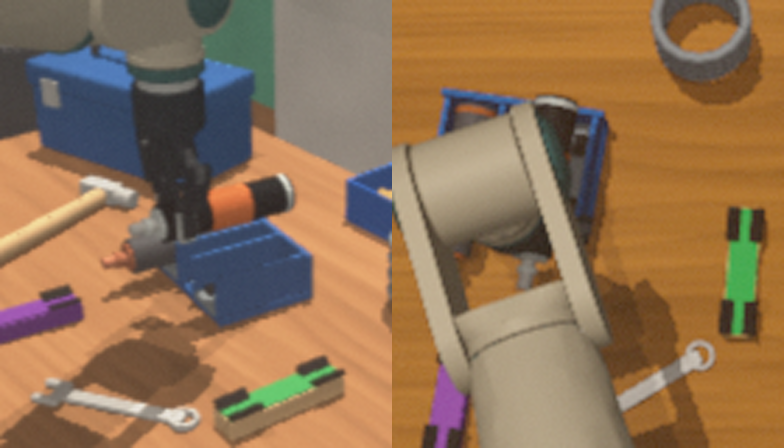

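The crop shows the damper held by the rod-end side and clear of the rack, looking level. The far cap is near side (262,179) and top (218,186), and the old damper has stayed in place. Quick check of the droop.

```bash
python3 - <<'E'
from h import *
np.set_printoptions(precision=1,suppress=True)
print(tri((160+164/2.8,150+102/2.8),(160+287/2.8,110+193/2.8)))
print(proj("side",np.array([662.,198,131])),proj("top",np.array([662.,198,131])))
S=np.load("pics/s1.npy")
for b in blobs(S,(5,170,120),(18,255,255),(225,170,265,200))[:2]:print(b[1],b[2].tolist())
for z in(131,):
  print([proj("side",np.array([x,y,z])).round(1).tolist() for x,y in((558.,212.5),(583,209),(608,205.5))])
E
```

```text
(array([659.2, 195.6, 127.9]), np.float64(5.9634548231338425))
[261.8 177.7] [218.2 184.3]
[241.8 182. ] [[234.0, 180.6999969482422], [245.6999969482422, 174.0], [250.3000030517578, 182.10000610351562], [238.60000610351562, 188.8000030517578]]
[[233.0, 185.4], [240.1, 183.5], [247.1, 181.6]]
```

Request:
{"api": "jog_arm", "payload": {
  "increments": [
    {"x": -5, "y": -12, "z": 0, "wx": 0, "wy": 0, "wz": 0.4, "fingers": 0.2},
    {"x": -10, "y": -23, "z": 0, "wx": 0, "wy": 0, "wz": 0.5, "fingers": 0.2},
    {"x": -12, "y": -28, "z": 0, "wx": 0, "wy": 0, "wz": 0.6, "fingers": 0.2},
    {"x": -12, "y": -28, "z": 0, "wx": 0, "wy": 0, "wz": 0.6, "fingers": 0.2},
    {"x": -12, "y": -28, "z": -10, "wx": 0, "wy": 0, "wz": 0.6, "fingers": 0.2},
    {"x": -12, "y": -28, "z": -14, "wx": 0, "wy": 0, "wz": 0.6, "fingers": 0.2},
    {"x": -12, "y": -28, "z": -14, "wx": 0, "wy": 0, "wz": 0.5, "fingers": 0.2},
    {"x": -8, "y": -18, "z": -8, "wx": 0, "wy": 0, "wz": 0.5, "fingers": 0.2},
    {"x": -4, "y": -9.5, "z": -4, "wx": 0, "wy": 0, "wz": 0, "fingers": 0.2},
    {"x": 0, "y": 0, "z": 0, "wx": 0, "wy": 0, "wz": 0, "fingers": 0.2}
  ]
}}

```text
time_s: 5.2
tcp_pos: [436.3, 15.5, 62.3]
eef_rot: [0.035, 0.999, 0.0, -0.0]
force: [-0.5, 0.3, -3.2]
width: 41.7
grip_force: 91.6
```

```bash
python3 - <<'E'
from h import *
np.set_printoptions(precision=1,suppress=True)
k=2.8
S=optics.camera("side");T=optics.camera("top");np.save("pics/s2.npy",S);np.save("pics/t2.npy",T)
a=cv2.resize(S[160:300,190:330,::-1],None,fx=k,fy=k,interpolation=cv2.INTER_CUBIC)
b=cv2.resize(T[170:310,220:360,::-1],None,fx=k,fy=k,interpolation=cv2.INTER_CUBIC)
cv2.imwrite("pics/rest.png",np.hstack([a,b]))
for b in blobs(S,(5,170,120),(18,255,255),(240,210,290,260))[:3]:print(b[0],b[1],b[2].tolist())
E
```

```text
141 [262.1 232.6] [[255.10000610351562, 239.60000610351562], [257.1000061035156, 225.39999389648438], [270.5, 227.39999389648438], [268.5, 241.5]]
```

View pics/rest.png

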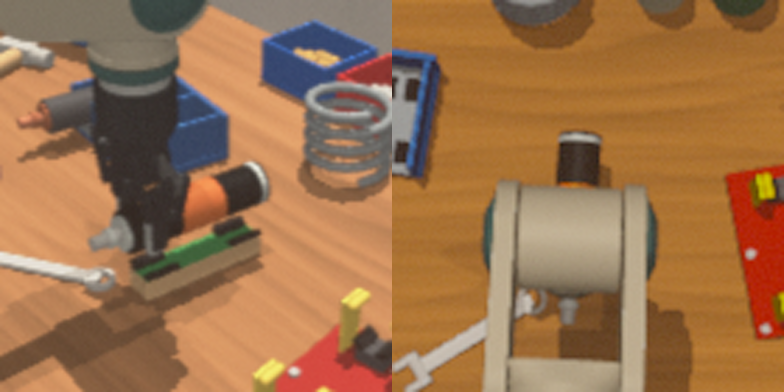

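The damper is over the rest and aligned with it, with the band at side (262,233) and the far cap over the far end. The wrench is clear. Descend.

Request:
{"api": "jog_arm", "payload": {
  "increments": [
    {"x": 0, "y": 0.3, "z": -6, "wx": 0, "wy": 0, "wz": 0, "fingers": 0.2},
    {"x": 0, "y": 0, "z": -8, "wx": 0, "wy": 0, "wz": 0, "fingers": 0.2},
    {"x": 0, "y": 0, "z": -6, "wx": 0, "wy": 0, "wz": 0, "fingers": 0.2},
    {"x": 0, "y": 0, "z": -4, "wx": 0, "wy": 0, "wz": 0, "fingers": 0.2},
    {"x": 0, "y": 0, "z": -2, "wx": 0, "wy": 0, "wz": 0, "fingers": 0.2},
    {"x": 0, "y": 0, "z": -2, "wx": 0, "wy": 0, "wz": 0, "fingers": 0.2},
    {"x": 0, "y": 0, "z": -1, "wx": 0, "wy": 0, "wz": 0, "fingers": 0.2},
    {"x": 0, "y": 0, "z": -1, "wx": 0, "wy": 0, "wz": 0, "fingers": 0.2},
    {"x": 0, "y": 0, "z": -1, "wx": 0, "wy": 0, "wz": 0, "fingers": 0.2},
    {"x": 0, "y": 0, "z": 0, "wx": 0, "wy": 0, "wz": 0, "fingers": 0.2}
  ]
}}

```text
time_s: 6.55
tcp_pos: [436.6, 16.2, 31.3]
eef_rot: [0.034, 0.999, 0.0, -0.0]
force: [-0.8, -0.4, -2.9]
width: 42.0
grip_force: 91.6
```

Request:
{"api": "jog_arm", "payload": {
  "increments": [
    {"x": 0, "y": 0, "z": -1, "wx": 0, "wy": 0, "wz": 0, "fingers": 0.2},
    {"x": 0, "y": 0, "z": -0.7, "wx": 0, "wy": 0, "wz": 0, "fingers": 0.2},
    {"x": 0, "y": 0, "z": -0.5, "wx": 0, "wy": 0, "wz": 0, "fingers": 0.2},
    {"x": 0, "y": 0, "z": -0.5, "wx": 0, "wy": 0, "wz": 0, "fingers": 0.2},
    {"x": 0, "y": 0, "z": -0.5, "wx": 0, "wy": 0, "wz": 0, "fingers": 0.2},
    {"x": 0, "y": 0, "z": 0, "wx": 0, "wy": 0, "wz": 0, "fingers": 0.2},
    {"x": 0, "y": 0, "z": 0, "wx": 0, "wy": 0, "wz": 0, "fingers": 0.2},
    {"x": 0, "y": 0, "z": 0, "wx": 0, "wy": 0, "wz": 0, "fingers": 0.2},
    {"x": 0, "y": 0, "z": 0, "wx": 0, "wy": 0, "wz": 0, "fingers": 0.2},
    {"x": 0, "y": 0, "z": 0, "wx": 0, "wy": 0, "wz": 0, "fingers": 0.2}
  ]
}}

```text
time_s: 7.8
tcp_pos: [437.3, 16.7, 29.6]
eef_rot: [0.034, 0.999, 0.0, 0.001]
force: [-4.9, 3.7, 9.8]
width: 41.7
grip_force: 93.1
```

Request:
{"api": "jog_arm", "payload": {
  "increments": [
    {"x": 0, "y": 0, "z": 0, "wx": 0, "wy": 0, "wz": 0, "fingers": 0.6},
    {"x": 0, "y": 0, "z": 0, "wx": 0, "wy": 0, "wz": 0, "fingers": 0.8},
    {"x": 0, "y": 0, "z": 0, "wx": 0, "wy": 0, "wz": 0, "fingers": 1},
    {"x": 0, "y": 0, "z": 0, "wx": 0, "wy": 0, "wz": 0, "fingers": 1},
    {"x": 0, "y": 0, "z": 12, "wx": 0, "wy": 0, "wz": 0, "fingers": 1},
    {"x": 0, "y": 0, "z": 20, "wx": 0, "wy": 0, "wz": 0, "fingers": 1},
    {"x": 0, "y": 0, "z": 25, "wx": 0, "wy": 0, "wz": 0, "fingers": 1},
    {"x": -10, "y": 20, "z": 25, "wx": 0, "wy": 0, "wz": 0, "fingers": 1},
    {"x": -15, "y": 45, "z": 10, "wx": 0, "wy": 0, "wz": 0, "fingers": 1},
    {"x": -15, "y": 45, "z": 0, "wx": 0, "wy": 0, "wz": 0, "fingers": 1}
  ]
}}

```text
time_s: 9.05
tcp_pos: [396.9, 127.4, 122.3]
eef_rot: [0.035, 0.999, 0.001, 0.002]
force: [0.3, -0.1, -1.4]
width: 85.5
grip_force: 0.0
```

```bash
python3 - <<'E'
from h import *
np.set_printoptions(precision=1,suppress=True)
k=2.8
S=optics.camera("side");T=optics.camera("top");np.save("pics/s3.npy",S);np.save("pics/t3.npy",T)
a=cv2.resize(S[160:300,190:330,::-1],None,fx=k,fy=k,interpolation=cv2.INTER_CUBIC)
b=cv2.resize(T[170:310,220:360,::-1],None,fx=k,fy=k,interpolation=cv2.INTER_CUBIC)
cv2.imwrite("pics/laid.png",np.hstack([a,b]))
for b in blobs(S,(5,170,120),(18,255,255),(240,210,290,260))[:2]:print(b[0],b[1],b[2].tolist())
for b in blobs(T,(5,190,150),(18,255,255),(270,215,305,275))[:3]:print(b[0],b[1],b[2].tolist(),plane("top",b[1],47),plane("top",b[1],67))
E
```

```text
114 [262.  242.8] [[253.60000610351562, 242.1999969482422], [268.0, 236.0], [271.20001220703125, 243.5], [256.79998779296875, 249.60000610351562]]
256 [283.7 245.5] [[276.0, 237.0], [291.0, 237.0], [291.0, 254.0], [276.0, 254.0]] [497.8  15.1  47. ] [495.   15.1  67. ]
```

View pics/laid.png

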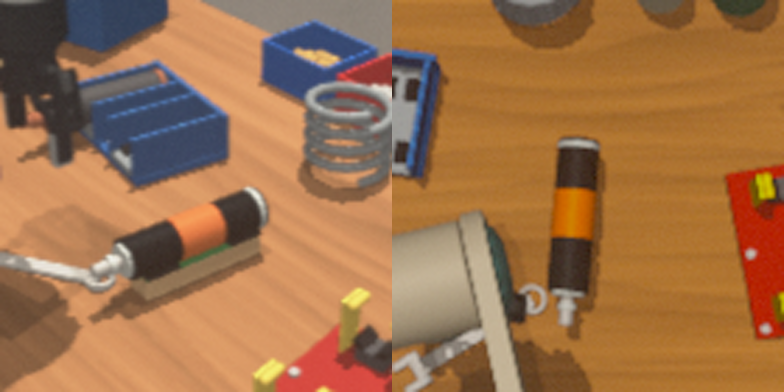

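The damper lies in the groove, let go, with the band at top (283.7,245.5) and side (262,243). That puts the middle at about (497,13), which agrees with the release pose. Now take it by the band.

Request:
{"api": "jog_arm", "payload": {
  "increments": [
    {"x": 15, "y": -18, "z": 0, "wx": 0, "wy": 0, "wz": 0, "fingers": 1},
    {"x": 25, "y": -28, "z": 0, "wx": 0, "wy": 0, "wz": 0, "fingers": 1},
    {"x": 25, "y": -28, "z": 0, "wx": 0, "wy": 0, "wz": 0, "fingers": 1},
    {"x": 22, "y": -25, "z": 0, "wx": 0, "wy": 0, "wz": 0, "fingers": 1},
    {"x": 12.6, "y": -15.4, "z": 0, "wx": 0, "wy": 0, "wz": 0, "fingers": 1},
    {"x": 0, "y": 0, "z": -12, "wx": 0, "wy": 0, "wz": 0, "fingers": 1},
    {"x": 0, "y": 0, "z": -20, "wx": 0, "wy": 0, "wz": 0, "fingers": 1},
    {"x": 0, "y": 0, "z": -25, "wx": 0, "wy": 0, "wz": 0, "fingers": 1},
    {"x": 0, "y": 0, "z": -22, "wx": 0, "wy": 0, "wz": 0, "fingers": 1},
    {"x": 0, "y": 0, "z": -12, "wx": 0, "wy": 0, "wz": 0, "fingers": 1}
  ]
}}

```text
time_s: 10.4
tcp_pos: [494.8, 12.6, 27.4]
eef_rot: [0.034, 0.999, 0.0, -0.001]
force: [0.4, -0.2, -0.3]
width: 85.3
grip_force: 0.0
```

Request:
{"api": "jog_arm", "payload": {
  "increments": [
    {"x": 1, "y": 0, "z": 1, "wx": 0, "wy": 0, "wz": 0, "fingers": 0.7},
    {"x": 0, "y": 0, "z": 0, "wx": 0, "wy": 0, "wz": 0, "fingers": 0.4},
    {"x": 0, "y": 0, "z": 0, "wx": 0, "wy": 0, "wz": 0, "fingers": 0.2},
    {"x": 0, "y": 0, "z": 0, "wx": 0, "wy": 0, "wz": 0, "fingers": 0.2},
    {"x": 0, "y": 0, "z": 3, "wx": 0, "wy": 0, "wz": 0, "fingers": 0.2},
    {"x": 0, "y": 0, "z": 8, "wx": 0, "wy": 0, "wz": 0, "fingers": 0.2},
    {"x": 0, "y": 0, "z": 18, "wx": 0, "wy": 0, "wz": 0, "fingers": 0.2},
    {"x": 0, "y": 0, "z": 25, "wx": 0, "wy": 0, "wz": 0, "fingers": 0.2},
    {"x": 0, "y": 0, "z": 25, "wx": 0, "wy": 0, "wz": 0, "fingers": 0.2},
    {"x": 0, "y": 0, "z": 18, "wx": 0, "wy": 0, "wz": 0, "fingers": 0.2}
  ]
}}

```text
time_s: 11.65
tcp_pos: [497.7, 11.7, 129.4]
eef_rot: [0.035, 0.999, -0.0, 0.001]
force: [-0.3, -0.3, -3.1]
width: 41.5
grip_force: 91.3
```

Request:
{"api": "jog_arm", "payload": {
  "increments": [
    {"x": -2, "y": -12, "z": 0, "wx": 0, "wy": 0, "wz": 0.8, "fingers": 0.2},
    {"x": -4, "y": -25, "z": 0, "wx": 0, "wy": 0, "wz": 1.5, "fingers": 0.2},
    {"x": -5, "y": -34, "z": 0, "wx": 0, "wy": 0, "wz": 1.7, "fingers": 0.2},
    {"x": -6, "y": -36, "z": 0, "wx": 0, "wy": 0, "wz": 1.8, "fingers": 0.2},
    {"x": -6, "y": -36, "z": 0, "wx": 0, "wy": 0, "wz": 1.8, "fingers": 0.2},
    {"x": -5, "y": -34, "z": 0, "wx": 0, "wy": 0, "wz": 1.8, "fingers": 0.2},
    {"x": -4, "y": -28, "z": -5, "wx": 0, "wy": 0, "wz": 1.6, "fingers": 0.2},
    {"x": -2, "y": -16, "z": -8, "wx": 0, "wy": 0, "wz": 1.2, "fingers": 0.2},
    {"x": -1, "y": -9, "z": -8, "wx": 0, "wy": 0, "wz": 0.6, "fingers": 0.2},
    {"x": 0, "y": 0, "z": 0, "wx": 0, "wy": 0, "wz": 0, "fingers": 0.2}
  ]
}}

```text
time_s: 12.9
tcp_pos: [461.7, -218.1, 105.5]
eef_rot: [-0.077, 0.997, 0.001, -0.001]
force: [0.5, 0.6, -2.7]
width: 41.6
grip_force: 91.5
```

```bash
python3 - <<'E'
from h import *
from workcell import telemetry
np.set_printoptions(precision=1,suppress=True)
k=2.8
o=telemetry.get_obs();print(o["tcp_pos"],o["eef_rot"],o["joint_positions"])
S=optics.camera("side");T=optics.camera("top");np.save("pics/s4.npy",S);np.save("pics/t4.npy",T)
a=cv2.resize(S[200:340,250:390,::-1],None,fx=k,fy=k,interpolation=cv2.INTER_CUBIC)
b=cv2.resize(T[180:320,290:430,::-1],None,fx=k,fy=k,interpolation=cv2.INTER_CUBIC)
cv2.imwrite("pics/over.png",np.hstack([a,b]))
E
```

```text
[ 461.7 -218.1  105.5] [-0.1  1.   0.  -0. ] [-0.5  0.1  1.6  0.   1.4 -2.2]
```

View pics/over.png

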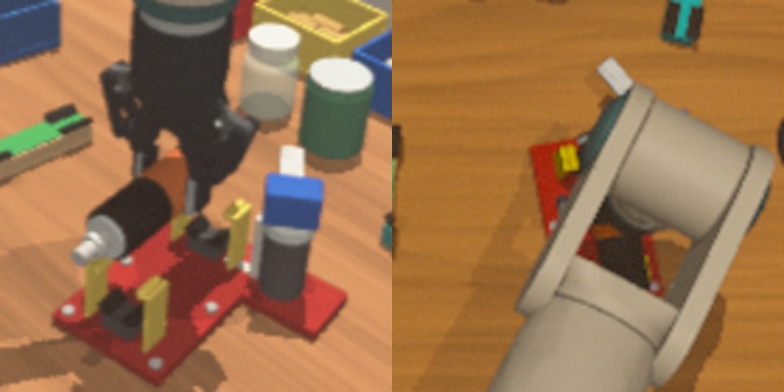

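The damper is centred over the cradle with the rod end towards the robot and the right yaw. The rod tip is at side (280,289). Descend to the lips.

Request:
{"api": "jog_arm", "payload": {
  "increments": [
    {"x": 0.8, "y": -0.9, "z": -5, "wx": 0, "wy": 0, "wz": 0, "fingers": 0.2},
    {"x": 0, "y": 0, "z": -8, "wx": 0, "wy": 0, "wz": 0, "fingers": 0.2},
    {"x": 0, "y": 0, "z": -8, "wx": 0, "wy": 0, "wz": 0, "fingers": 0.2},
    {"x": 0, "y": 0, "z": -7, "wx": 0, "wy": 0, "wz": 0, "fingers": 0.2},
    {"x": 0, "y": 0, "z": -5, "wx": 0, "wy": 0, "wz": 0, "fingers": 0.2},
    {"x": 0, "y": 0, "z": -3, "wx": 0, "wy": 0, "wz": 0, "fingers": 0.2},
    {"x": 0, "y": 0, "z": -2, "wx": 0, "wy": 0, "wz": 0, "fingers": 0.2},
    {"x": 0, "y": 0, "z": -2, "wx": 0, "wy": 0, "wz": 0, "fingers": 0.2},
    {"x": 0, "y": 0, "z": 0, "wx": 0, "wy": 0, "wz": 0, "fingers": 0.2},
    {"x": 0, "y": 0, "z": 0, "wx": 0, "wy": 0, "wz": 0, "fingers": 0.2}
  ]
}}

```text
time_s: 14.25
tcp_pos: [463.7, -219.6, 67.5]
eef_rot: [-0.077, 0.997, -0.001, 0.001]
force: [-1.5, -1.1, 5.9]
width: 41.9
grip_force: 92.0
```

Request:
{"api": "jog_arm", "payload": {
  "increments": [
    {"x": 0, "y": 0, "z": -1, "wx": 0, "wy": 0, "wz": 0, "fingers": 0.2},
    {"x": 0, "y": 0, "z": -1, "wx": 0, "wy": 0, "wz": 0, "fingers": 0.2},
    {"x": 0, "y": 0, "z": -1, "wx": 0, "wy": 0, "wz": 0, "fingers": 0.2},
    {"x": 0, "y": 0, "z": 0, "wx": 0, "wy": 0, "wz": 0, "fingers": 0.2},
    {"x": 0, "y": 0, "z": 0, "wx": 0, "wy": 0, "wz": 0, "fingers": 0.2},
    {"x": 0, "y": 0, "z": 0, "wx": 0, "wy": 0, "wz": 0, "fingers": 0.2},
    {"x": 0, "y": 0, "z": 0, "wx": 0, "wy": 0, "wz": 0, "fingers": 0.2},
    {"x": 0, "y": 0, "z": 0, "wx": 0, "wy": 0, "wz": 0, "fingers": 0.2},
    {"x": 0, "y": 0, "z": 0, "wx": 0, "wy": 0, "wz": 0, "fingers": 0.2},
    {"x": 0, "y": 0, "z": 0, "wx": 0, "wy": 0, "wz": 0, "fingers": 0.2}
  ]
}}

```text
time_s: 15.5
tcp_pos: [464.5, -219.8, 65.7]
eef_rot: [-0.078, 0.997, -0.001, 0.002]
force: [-2.6, 1.0, 11.9]
width: 41.2
grip_force: 92.7
```

```bash
python3 - <<'E'
from h import *
from workcell import telemetry
np.set_printoptions(precision=2,suppress=True)
o=telemetry.get_obs();print(o["tcp_pos"],o["force"],o["moment"])
S=optics.camera("side");cv2.imwrite("pics/lip.png",cv2.resize(S[210:340,250:390,::-1],None,fx=4.2,fy=4.2,interpolation=cv2.INTER_CUBIC))
E
```

```text
[ 464.47 -219.8    65.71] [-2.64  1.03 11.89] [0.06 0.27 0.57]
```

View pics/lip.png

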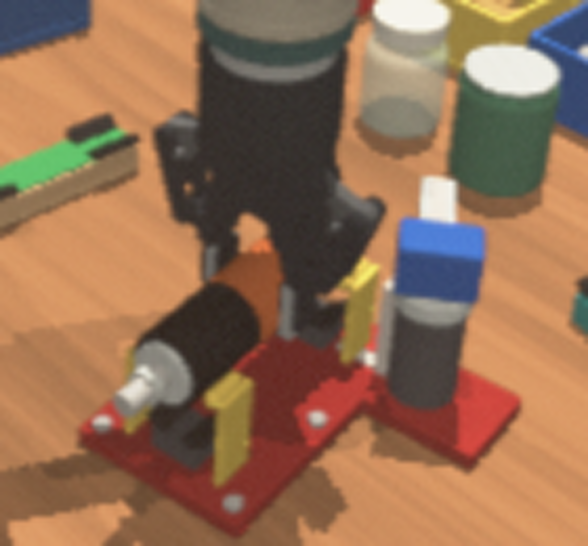

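The damper is between the near clip's jaws, with the rod tip at side (282.6,303.6). Checking for tilt.

```bash
python3 - <<'E'
from h import *
np.set_printoptions(precision=2,suppress=True)
for z in(60,66,72,78,84):print(z,proj("side",np.array([351.5,-237,z])),"tube near face",proj("side",np.array([385.,-231.5,z])))
S=np.load("pics/s4.npy")
for z in(118,124,130):print(z,"over",proj("side",np.array([349.5,-235.5,z])))
E
```

```text
60 [279.44 313.58] tube near face [289.1  304.93]
66 [279.47 311.54] tube near face [289.17 302.91]
72 [279.51 309.48] tube near face [289.24 300.88]
78 [279.54 307.4 ] tube near face [289.31 298.83]
84 [279.58 305.31] tube near face [289.38 296.76]
118 over [278.59 293.22]
124 over [278.62 291.02]
130 over [278.65 288.8 ]
```

Level and centred. The tip row matches z of about 84, the same as the tool height gives. Push slowly, watching the force.

Request:
{"api": "jog_arm", "payload": {
  "increments": [
    {"x": -1, "y": 0.5, "z": -1, "wx": 0, "wy": 0, "wz": 0, "fingers": 0.2},
    {"x": 0, "y": 0, "z": -1, "wx": 0, "wy": 0, "wz": 0, "fingers": 0.2},
    {"x": 0, "y": 0, "z": -1, "wx": 0, "wy": 0, "wz": 0, "fingers": 0.2},
    {"x": 0, "y": 0, "z": -1, "wx": 0, "wy": 0, "wz": 0, "fingers": 0.2},
    {"x": 0, "y": 0, "z": -1, "wx": 0, "wy": 0, "wz": 0, "fingers": 0.2},
    {"x": 0, "y": 0, "z": -1, "wx": 0, "wy": 0, "wz": 0, "fingers": 0.2},
    {"x": 0, "y": 0, "z": 0, "wx": 0, "wy": 0, "wz": 0, "fingers": 0.2},
    {"x": 0, "y": 0, "z": 0, "wx": 0, "wy": 0, "wz": 0, "fingers": 0.2},
    {"x": 0, "y": 0, "z": 0, "wx": 0, "wy": 0, "wz": 0, "fingers": 0.2},
    {"x": 0, "y": 0, "z": 0, "wx": 0, "wy": 0, "wz": 0, "fingers": 0.2}
  ]
}}

```text
time_s: 16.8
tcp_pos: [465.2, -220.1, 62.4]
eef_rot: [-0.077, 0.997, -0.003, 0.004]
force: [-1.9, 1.7, 23.1]
width: 41.7
grip_force: 93.9
```

Request:
{"api": "jog_arm", "payload": {
  "increments": [
    {"x": -1, "y": 0.5, "z": -1, "wx": 0, "wy": 0, "wz": 0, "fingers": 0.2},
    {"x": -1, "y": 0, "z": -1, "wx": 0, "wy": 0, "wz": 0, "fingers": 0.2},
    {"x": 0, "y": 0, "z": -1, "wx": 0, "wy": 0, "wz": 0, "fingers": 0.2},
    {"x": 0, "y": 0, "z": -1, "wx": 0, "wy": 0, "wz": 0, "fingers": 0.2},
    {"x": 0, "y": 0, "z": 0, "wx": 0, "wy": 0, "wz": 0, "fingers": 0.2},
    {"x": 0, "y": 0, "z": 0, "wx": 0, "wy": 0, "wz": 0, "fingers": 0.2},
    {"x": 0, "y": 0, "z": 0, "wx": 0, "wy": 0, "wz": 0, "fingers": 0.2},
    {"x": 0, "y": 0, "z": 0, "wx": 0, "wy": 0, "wz": 0, "fingers": 0.2},
    {"x": 0, "y": 0, "z": 0, "wx": 0, "wy": 0, "wz": 0, "fingers": 0.2},
    {"x": 0, "y": 0, "z": 0, "wx": 0, "wy": 0, "wz": 0, "fingers": 0.2}
  ]
}}

```text
time_s: 18.05
tcp_pos: [464.5, -219.9, 59.2]
eef_rot: [-0.077, 0.997, -0.003, 0.006]
force: [1.9, 1.4, 24.3]
width: 41.3
grip_force: 93.9
```

Request:
{"api": "jog_arm", "payload": {
  "increments": [
    {"x": 0, "y": 0.3, "z": -1, "wx": 0, "wy": 0, "wz": 0, "fingers": 0.2},
    {"x": 0, "y": 0, "z": -1, "wx": 0, "wy": 0, "wz": 0, "fingers": 0.2},
    {"x": 0, "y": 0, "z": -1, "wx": 0, "wy": 0, "wz": 0, "fingers": 0.2},
    {"x": 0, "y": 0, "z": -1, "wx": 0, "wy": 0, "wz": 0, "fingers": 0.2},
    {"x": 0, "y": 0, "z": -1, "wx": 0, "wy": 0, "wz": 0, "fingers": 0.2},
    {"x": 0, "y": 0, "z": 0, "wx": 0, "wy": 0, "wz": 0, "fingers": 0.2},
    {"x": 0, "y": 0, "z": 0, "wx": 0, "wy": 0, "wz": 0, "fingers": 0.2},
    {"x": 0, "y": 0, "z": 0, "wx": 0, "wy": 0, "wz": 0, "fingers": 0.2},
    {"x": 0, "y": 0, "z": 0, "wx": 0, "wy": 0, "wz": 0, "fingers": 0.2},
    {"x": 0, "y": 0, "z": 0, "wx": 0, "wy": 0, "wz": 0, "fingers": 0.2}
  ]
}}

```text
time_s: 19.3
tcp_pos: [463.7, -219.6, 52.6]
eef_rot: [-0.077, 0.997, -0.003, 0.005]
force: [2.1, -2.0, 15.7]
width: 41.2
grip_force: 93.2
```

Past the peak, and the force is falling. Keep going gently.

Request:
{"api": "jog_arm", "payload": {
  "increments": [
    {"x": 0, "y": 0, "z": -1.2, "wx": 0, "wy": 0, "wz": 0, "fingers": 0.2},
    {"x": 0, "y": 0, "z": -1.2, "wx": 0, "wy": 0, "wz": 0, "fingers": 0.2},
    {"x": 0, "y": 0, "z": -1.2, "wx": 0, "wy": 0, "wz": 0, "fingers": 0.2},
    {"x": 0, "y": 0, "z": -1.2, "wx": 0, "wy": 0, "wz": 0, "fingers": 0.2},
    {"x": 0, "y": 0, "z": -1.2, "wx": 0, "wy": 0, "wz": 0, "fingers": 0.2},
    {"x": 0, "y": 0, "z": -1.2, "wx": 0, "wy": 0, "wz": 0, "fingers": 0.2},
    {"x": 0, "y": 0, "z": -1.2, "wx": 0, "wy": 0, "wz": 0, "fingers": 0.2},
    {"x": 0, "y": 0, "z": -1.2, "wx": 0, "wy": 0, "wz": 0, "fingers": 0.2},
    {"x": 0, "y": 0, "z": 0, "wx": 0, "wy": 0, "wz": 0, "fingers": 0.2},
    {"x": 0, "y": 0, "z": 0, "wx": 0, "wy": 0, "wz": 0, "fingers": 0.2}
  ]
}}

```text
time_s: 20.55
tcp_pos: [460.0, -219.0, 38.0]
eef_rot: [-0.077, 0.997, -0.001, 0.0]
force: [2.9, -8.2, -5.3]
width: 41.3
grip_force: 91.6
```

Request:
{"api": "jog_arm", "payload": {
  "increments": [
    {"x": 0.5, "y": 0, "z": -1, "wx": 0, "wy": 0, "wz": 0, "fingers": 0.2},
    {"x": 0, "y": 0, "z": -1, "wx": 0, "wy": 0, "wz": 0, "fingers": 0.2},
    {"x": 0, "y": 0, "z": -1, "wx": 0, "wy": 0, "wz": 0, "fingers": 0.2},
    {"x": 0, "y": 0, "z": -0.5, "wx": 0, "wy": 0, "wz": 0, "fingers": 0.2},
    {"x": 0, "y": 0, "z": 0, "wx": 0, "wy": 0, "wz": 0, "fingers": 0.2},
    {"x": 0, "y": 0, "z": 0, "wx": 0, "wy": 0, "wz": 0, "fingers": 0.2},
    {"x": 0, "y": 0, "z": 0, "wx": 0, "wy": 0, "wz": 0, "fingers": 0.2},
    {"x": 0, "y": 0, "z": 0, "wx": 0, "wy": 0, "wz": 0, "fingers": 0.2},
    {"x": 0, "y": 0, "z": 0, "wx": 0, "wy": 0, "wz": 0, "fingers": 0.2},
    {"x": 0, "y": 0, "z": 0, "wx": 0, "wy": 0, "wz": 0, "fingers": 0.2}
  ]
}}

```text
time_s: 21.8
tcp_pos: [460.3, -219.5, 37.4]
eef_rot: [-0.077, 0.997, -0.002, -0.0]
force: [-9.5, -3.8, 16.6]
width: 41.3
grip_force: 93.8
```

The force now rises stiffly with no travel, so it is home. Stop, let go and rise.

Request:
{"api": "jog_arm", "payload": {
  "increments": [
    {"x": 0, "y": 0, "z": 2, "wx": 0, "wy": 0, "wz": 0, "fingers": 0.2},
    {"x": 0, "y": 0, "z": 0, "wx": 0, "wy": 0, "wz": 0, "fingers": 0.6},
    {"x": 0, "y": 0, "z": 0, "wx": 0, "wy": 0, "wz": 0, "fingers": 1},
    {"x": 0, "y": 0, "z": 0, "wx": 0, "wy": 0, "wz": 0, "fingers": 1},
    {"x": 0, "y": 0, "z": 5, "wx": 0, "wy": 0, "wz": 0, "fingers": 1},
    {"x": 0, "y": 0, "z": 20, "wx": 0, "wy": 0, "wz": 0, "fingers": 1},
    {"x": 0, "y": 0, "z": 35, "wx": 0, "wy": 0, "wz": 0, "fingers": 1},
    {"x": 0, "y": 0, "z": 45, "wx": 0, "wy": 0, "wz": 0, "fingers": 1},
    {"x": 0, "y": 0, "z": 45, "wx": 0, "wy": 0, "wz": 0, "fingers": 1},
    {"x": 0, "y": 0, "z": 25, "wx": 0, "wy": 0, "wz": 0, "fingers": 1}
  ]
}}

```text
time_s: 23.05
tcp_pos: [461.1, -218.0, 215.4]
eef_rot: [-0.077, 0.997, -0.001, 0.002]
force: [0.2, -0.3, -0.0]
width: 85.1
grip_force: 0.0
```

Request:
{"api": "jog_arm", "payload": {
  "increments": [
    {"x": -5, "y": 40, "z": 0, "wx": 0, "wy": 0, "wz": -6, "fingers": 1},
    {"x": -5, "y": 50, "z": 0, "wx": 0, "wy": 0, "wz": -7, "fingers": 1},
    {"x": -5, "y": 50, "z": 0, "wx": 0, "wy": 0, "wz": -7, "fingers": 1},
    {"x": -5, "y": 40, "z": 0, "wx": 0, "wy": 0, "wz": -7, "fingers": 1},
    {"x": 0, "y": 0, "z": 0, "wx": 0, "wy": 0, "wz": -7, "fingers": 1},
    {"x": 0, "y": 0, "z": 0, "wx": 0, "wy": 0, "wz": -7, "fingers": 1},
    {"x": 0, "y": 0, "z": 0, "wx": 0, "wy": 0, "wz": -7, "fingers": 1},
    {"x": 0, "y": 0, "z": 0, "wx": 0, "wy": 0, "wz": -7, "fingers": 1},
    {"x": 0, "y": 0, "z": 0, "wx": 0, "wy": 0, "wz": -7, "fingers": 1},
    {"x": 0, "y": 0, "z": 0, "wx": 0, "wy": 0, "wz": 0, "fingers": 1}
  ]
}}

```text
time_s: 24.3
tcp_pos: [440.5, -37.7, 212.4]
eef_rot: [0.447, 0.895, 0.0, 0.0]
force: [-0.3, 0.8, -0.1]
width: 85.4
grip_force: 0.0
```

```bash
python3 - <<'E'
from h import *
from workcell import telemetry
np.set_printoptions(precision=2,suppress=True)
o=telemetry.get_obs();print(o["time_s"],o["tcp_pos"],o["eef_rot"],o["width"])
k=2.8
S=optics.camera("side");T=optics.camera("top");np.save("pics/s5.npy",S);np.save("pics/t5.npy",T)
a=cv2.resize(S[200:340,250:390,::-1],None,fx=k,fy=k,interpolation=cv2.INTER_CUBIC)
b=cv2.resize(T[180:320,310:450,::-1],None,fx=k,fy=k,interpolation=cv2.INTER_CUBIC)
cv2.imwrite("pics/home.png",np.hstack([a,b]))
for b in blobs(T,(5,170,120),(18,255,255),(352,242,380,270))[:2]:print(b[0],b[1],b[2].tolist(),plane("top",b[1],52),plane("top",b[1],72))
for b in blobs(T,(105,150,60),(125,255,255),(340,200,415,260))[:2]:print("blue",b[0],b[1],b[2].tolist(),plane("top",b[1],119))
for b in blobs(S,(5,170,120),(18,255,255),(285,265,335,310))[:2]:print("s",b[0],b[1],b[2].tolist())
for z in(47,52,57,62):print(z,proj("side",np.array([350,-236.5,z])))
E
```

```text
24.3 [440.48 -37.69 212.36] [0.45 0.89 0.   0.  ] 85.40289082805306
456 [367.14 256.61] [[352.0, 242.0], [379.0, 242.0], [379.0, 269.0], [352.0, 269.0]] [ 462.5  -226.14   52.  ] [ 460.24 -222.51   72.  ]
8 [355.5 268.5] [[353.0, 269.0], [353.0, 268.0], [358.0, 268.0], [358.0, 269.0]] [ 428.41 -191.23   52.  ] [ 426.67 -188.13   72.  ]
blue 137 [390.77 227.46] [[382.20001220703125, 228.5], [393.6000061035156, 219.3000030517578], [399.3999938964844, 226.5], [387.8999938964844, 235.6999969482422]] [ 535.59 -282.86  119.  ]
s 137 [314.8 289.8] [[303.0, 288.0], [319.3999938964844, 279.79998779296875], [325.3999938964844, 291.79998779296875], [309.0, 300.0]]
s 12 [302.5 284. ] [[299.0, 287.0], [305.5, 280.5], [306.5, 281.5], [300.0, 288.0]]
47 [278.69 318.16]
52 [278.72 316.49]
57 [278.75 314.8 ]
62 [278.77 313.11]
```

View pics/home.png

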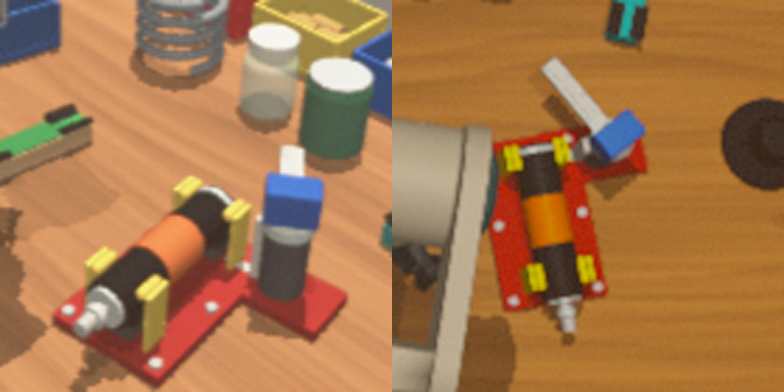

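The damper is home in both clips. The rod tip is at side (278.6,316.8), which matches axis z of about 52, and the band is centred. The collar arm is still open at about 38.5° world, with the grip at (535.6,-282.8). Go to the collar.

Request:
{"api": "jog_arm", "payload": {
  "increments": [
    {"x": 14, "y": -35, "z": 0, "wx": 0, "wy": 0, "wz": 0.5, "fingers": 1},
    {"x": 18, "y": -47, "z": 0, "wx": 0, "wy": 0, "wz": 0.5, "fingers": 1},
    {"x": 18, "y": -47, "z": 0, "wx": 0, "wy": 0, "wz": 0.6, "fingers": 1},
    {"x": 18, "y": -47, "z": 0, "wx": 0, "wy": 0, "wz": 0, "fingers": 1},
    {"x": 17, "y": -44, "z": 0, "wx": 0, "wy": 0, "wz": 0, "fingers": 1},
    {"x": 10.5, "y": -25, "z": 0, "wx": 0, "wy": 0, "wz": 0, "fingers": 1},
    {"x": 0, "y": 0, "z": -20, "wx": 0, "wy": 0, "wz": 0, "fingers": 1},
    {"x": 0, "y": 0, "z": -28, "wx": 0, "wy": 0, "wz": 0, "fingers": 1},
    {"x": 0, "y": 0, "z": -26, "wx": 0, "wy": 0, "wz": 0, "fingers": 1},
    {"x": 0, "y": 0, "z": -16, "wx": 0, "wy": 0, "wz": 0, "fingers": 1}
  ]
}}

```text
time_s: 25.65
tcp_pos: [535.6, -282.5, 120.4]
eef_rot: [0.434, 0.901, 0.0, -0.001]
force: [0.3, 0.3, -0.1]
width: 85.6
grip_force: 0.0
```

Request:
{"api": "jog_arm", "payload": {
  "increments": [
    {"x": 0, "y": 0, "z": -10, "wx": 0, "wy": 0, "wz": 0, "fingers": 1},
    {"x": 0, "y": 0, "z": -10, "wx": 0, "wy": 0, "wz": 0, "fingers": 1},
    {"x": 0, "y": 0, "z": -6, "wx": 0, "wy": 0, "wz": 0, "fingers": 1},
    {"x": 0, "y": 0, "z": 0, "wx": 0, "wy": 0, "wz": 0, "fingers": 0.7},
    {"x": 0, "y": 0, "z": 0, "wx": 0, "wy": 0, "wz": 0, "fingers": 0.45},
    {"x": 0, "y": 0, "z": 0, "wx": 0, "wy": 0, "wz": 0, "fingers": 0.2},
    {"x": 0, "y": 0, "z": 0, "wx": 0, "wy": 0, "wz": 0, "fingers": 0.2},
    {"x": 0, "y": 0, "z": 0, "wx": 0, "wy": 0, "wz": 0, "fingers": 0.2},
    {"x": 0, "y": 0, "z": 0, "wx": 0, "wy": 0, "wz": 0, "fingers": 0.2},
    {"x": 0, "y": 0, "z": 0, "wx": 0, "wy": 0, "wz": 0, "fingers": 0.2}
  ],
  "grip_force": 40
}}

```text
time_s: 26.9
tcp_pos: [536.8, -282.3, 96.9]
eef_rot: [0.435, 0.901, 0.001, 0.001]
force: [2.2, 5.3, 3.7]
width: 29.4
grip_force: 42.8
```

Request:
{"api": "jog_arm", "payload": {
  "increments": [
    {"x": 0, "y": 0, "z": 0, "wx": 0, "wy": 0, "wz": 3, "fingers": 0.2},
    {"x": 0, "y": 0, "z": 0, "wx": 0, "wy": 0, "wz": 6, "fingers": 0.2},
    {"x": 0, "y": 0, "z": 0, "wx": 0, "wy": 0, "wz": 8, "fingers": 0.2},
    {"x": 0, "y": 0, "z": 0, "wx": 0, "wy": 0, "wz": 8, "fingers": 0.2},
    {"x": 0, "y": 0, "z": 0, "wx": 0, "wy": 0, "wz": 8, "fingers": 0.2},
    {"x": 0, "y": 0, "z": 0, "wx": 0, "wy": 0, "wz": 8, "fingers": 0.2},
    {"x": 0, "y": 0, "z": 0, "wx": 0, "wy": 0, "wz": 8, "fingers": 0.2},
    {"x": 0, "y": 0, "z": 0, "wx": 0, "wy": 0, "wz": 6, "fingers": 0.2},
    {"x": 0, "y": 0, "z": 0, "wx": 0, "wy": 0, "wz": 4, "fingers": 0.2},
    {"x": 0, "y": 0, "z": 0, "wx": 0, "wy": 0, "wz": 1.3, "fingers": 0.2}
  ]
}}

```text
time_s: 28.15
tcp_pos: [536.1, -284.1, 96.9]
eef_rot: [-0.076, 0.997, -0.001, 0.0]
force: [0.6, -5.3, 3.3]
width: 29.5
grip_force: 42.8
```

Request:
{"api": "jog_arm", "payload": {
  "increments": [
    {"x": 0, "y": 0, "z": 0, "wx": 0, "wy": 0, "wz": 0, "fingers": 0.2},
    {"x": 0, "y": 0, "z": 0, "wx": 0, "wy": 0, "wz": 0, "fingers": 0.2},
    {"x": 0, "y": 0, "z": 0, "wx": 0, "wy": 0, "wz": 0, "fingers": 0.2},
    {"x": 0, "y": 0, "z": 0, "wx": 0, "wy": 0, "wz": 0, "fingers": 0.2},
    {"x": 0, "y": 0, "z": 0, "wx": 0, "wy": 0, "wz": 0, "fingers": 0.2},
    {"x": 0, "y": 0, "z": 0, "wx": 0, "wy": 0, "wz": 0, "fingers": 0.2},
    {"x": 0, "y": 0, "z": 0, "wx": 0, "wy": 0, "wz": 0, "fingers": 0.2},
    {"x": 0, "y": 0, "z": 0, "wx": 0, "wy": 0, "wz": 0, "fingers": 0.2},
    {"x": 0, "y": 0, "z": 0, "wx": 0, "wy": 0, "wz": 0, "fingers": 0.2},
    {"x": 0, "y": 0, "z": 0, "wx": 0, "wy": 0, "wz": 0, "fingers": 0.2}
  ]
}}

```text
time_s: 29.4
tcp_pos: [536.0, -284.1, 96.8]
eef_rot: [-0.075, 0.997, -0.001, 0.0]
force: [-0.1, -6.2, 4.2]
width: 29.0
grip_force: 42.9
```

Request:
{"api": "jog_arm", "payload": {
  "increments": [
    {"x": 0, "y": 0, "z": 0, "wx": 0, "wy": 0, "wz": 0, "fingers": 0.5},
    {"x": 0, "y": 0, "z": 0, "wx": 0, "wy": 0, "wz": 0, "fingers": 0.8},
    {"x": 0, "y": 0, "z": 0, "wx": 0, "wy": 0, "wz": 0, "fingers": 1},
    {"x": 0, "y": 0, "z": 0, "wx": 0, "wy": 0, "wz": 0, "fingers": 1},
    {"x": 0, "y": 0, "z": 15, "wx": 0, "wy": 0, "wz": 0, "fingers": 1},
    {"x": 0, "y": 0, "z": 35, "wx": 0, "wy": 0, "wz": 0, "fingers": 1},
    {"x": 0, "y": 0, "z": 45, "wx": 0, "wy": 0, "wz": 0, "fingers": 1},
    {"x": 0, "y": 0, "z": 45, "wx": 0, "wy": 0, "wz": 0, "fingers": 1},
    {"x": -10, "y": 40, "z": 15, "wx": 0, "wy": 0, "wz": 0, "fingers": 1},
    {"x": -15, "y": 45, "z": 0, "wx": 0, "wy": 0, "wz": 0, "fingers": 1}
  ]
}}

```text
time_s: 30.65
tcp_pos: [511.3, -197.4, 254.2]
eef_rot: [-0.076, 0.997, -0.001, 0.002]
force: [-0.5, 0.2, 0.6]
width: 85.6
grip_force: 0.0
```

Request:
{"api": "jog_arm", "payload": {
  "increments": [
    {"x": -15, "y": 50, "z": 0, "wx": 0, "wy": 0, "wz": 0, "fingers": 1},
    {"x": -15, "y": 50, "z": 0, "wx": 0, "wy": 0, "wz": 0, "fingers": 1},
    {"x": -15, "y": 50, "z": 0, "wx": 0, "wy": 0, "wz": 0, "fingers": 1},
    {"x": -15, "y": 50, "z": 0, "wx": 0, "wy": 0, "wz": 0, "fingers": 1},
    {"x": 0, "y": 30, "z": 0, "wx": 0, "wy": 0, "wz": 0, "fingers": 1},
    {"x": 0, "y": 0, "z": 0, "wx": 0, "wy": 0, "wz": 0, "fingers": 1},
    {"x": 0, "y": 0, "z": 0, "wx": 0, "wy": 0, "wz": 0, "fingers": 1},
    {"x": 0, "y": 0, "z": 0, "wx": 0, "wy": 0, "wz": 0, "fingers": 1},
    {"x": 0, "y": 0, "z": 0, "wx": 0, "wy": 0, "wz": 0, "fingers": 1},
    {"x": 0, "y": 0, "z": 0, "wx": 0, "wy": 0, "wz": 0, "fingers": 1}
  ]
}}

```text
time_s: 31.9
tcp_pos: [451.1, 31.8, 251.0]
eef_rot: [-0.076, 0.997, 0.0, -0.0]
force: [-0.2, 0.4, 0.5]
width: 85.5
grip_force: 0.0
```

```bash
python3 - <<'E'
from h import *
from workcell import telemetry
np.set_printoptions(precision=2,suppress=True)
o=telemetry.get_obs();print(o["time_s"],o["tcp_pos"],o["force"],o["width"])
T=optics.camera("top");S=optics.camera("side")
def ang(b):
    p=b[2];e=max((p[1]-p[0],p[2]-p[1]),key=np.linalg.norm)
    return np.degrees(np.arctan2(-e[0],-e[1]))
for lo,hi,z,roi in(((105,150,60),(125,255,255),119,(340,200,415,260)),((0,0,140),(180,60,255),88,(335,215,400,250))):
    for b in blobs(T,lo,hi,roi,15)[:3]:
        P=[plane("top",q,z) for q in b[2]];e=max((P[1]-P[0],P[2]-P[1]),key=np.linalg.norm)
        print(b[0],b[1],plane("top",b[1],z),"len",np.linalg.norm(e),"yaw",np.degrees(np.arctan2(e[1],e[0]))%180)
for b in blobs(S,(5,170,120),(18,255,255),(285,265,335,310))[:1]:print("s",b[0],b[1])
# arm tip predicted, and old damper colour diff vs start
T0=np.load("pics/top0.npy").astype(int);d=np.abs(T.astype(int)-T0).max(2)
print("old damper area diff",d[180:255,172:200].mean(),"wrench",d[270:312,215:278].mean())
E
```

```text
31.9 [451.05  31.81 250.97] [-0.17  0.42  0.45] 85.47221080043509
152 [390.7  227.48] [ 535.54 -282.69  119.  ] len 43.37439593428905 yaw 7.869778115385202
223 [368.75 232.42] [ 527.4  -227.16   88.  ] len 88.32495679881886 yaw 100.17448394688665
s 113 [315.12 290.26]
old damper area diff 3.3795238095238096 wrench 35.22562358276644
```

The arm lies at 98–100° against the cradle's 98.8°, within about 0.03 rad of the mark. The damper hasn't moved and the robot is clear. Hand in.

```bash
python3 -c "
from workcell import manip
print(manip.close_job())"
```

```text
the job is handed in; nothing more can be done
None
```

The new damper is snapped home in both clips, rod end towards the robot. The collar is turned to within about 0.03 rad of its locked mark by camera and let go; I handed the job in at about 32 s, and no verdict came back.

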